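Hang the vial carrier on the cam lift and hold it raised

ROBOT

A 7-joint arm with a two-finger parallel gripper is mounted at the origin on the work surface. World frame = base frame: x ahead of the robot, y to its left, z up, the work surface at z = 0. Lengths are in m, angles in rad, forces in N, time in s.
With the tool pointing down it reaches from about 0.4 to 0.85 m from the base axis. Payload 4.5 kg.
Tool frame: the origin (TCP) lies at the centre of the arm's flange, where the gripper is bolted on; the fingertips stand 166 mm ahead of it and the grasp point (between the pads) lies 147 mm ahead of it; z points along the fingers, y is the direction in which the jaws open and shut (so a half turn about z gives the same grasp; the last joint's range is limited). The gripper opens to 88 mm and grips with 3 to 60 N. Pads are 18 mm wide; open, the fingers measure 123 mm over their backs; the gripper's body (75 mm by 187 mm) begins 45 mm behind the grasp point.
Start: joints at [1.355, 0.689, -0.195, 1.565, 0.157, 0.902, -0.215], TCP at [0.155, -0.606, 0.405] pointing down, gripper open.
Joint ranges: [-3.01, 3.01], [-0.46, 2.08], [-1.47, 1.51], [0.13, 2.56], [-1, 4.14], [0.04, 2.09], [-2.66, 2.66]. Speed limits (rad/s): [2.57, 2.57, 3.14, 3.14, 3.14, 3.14, 3.14].

INTERFACE

Orientations are given as a 3x3 rotation matrix whose columns are the frame's x, y, z axes.
In Python, from bench import get_state, grab_frame, job_done gives the robot as it stands.
- The arm moves only by the shell command python3 -m jog 'ROWS' [FORCE]. ROWS is JSON, a list that holds one entry, the list of rows, each a list of 7 numbers: the turn, a rotation vector about the world's x, y, z in rad, then the shift along the world's x, y, z in cm, then the gripper's target within -1 to 1 (shut at 1, half-way at 0, fully open at -1). In form: [[[ax, ay, az, dx, dy, dz, gripper], ...]]. A call has 1 to 10 rows; each row is the pose to reach, as a shift and turn from the pose commanded when the call began; what a row does not reach only later rows make up. A row lasts 1/8 s, in which the tool goes at most 62.5 mm and 10.7 degrees, less where a joint would pass 70% of its speed; a pose out of reach is approached as far as the arm can. A call with a gripper value outside its range is refused whole. The fingers move at their own pace and stop on an object; FORCE is the grip in N (left out, the last holds). Time passes only in rows, so rows that repeat a pose let the fingers close. It gives the time, the measured TCP pose, the force and the opening at its end, in the units of the state.
- get_state(): the state, without advancing time (a new reading comes with each control period).
- grab_frame(name): name is "scene" or "side" or "wrist"; returns a dict with "img" (480x640x3 uint8, red, green, blue), "mtx" (3x3 intrinsics, pixels), "pose" (4x4, takes a point from camera to world coordinates); the wrist camera has in their place "hand_eye" (4x4, takes a point from camera to tool coordinates, whose origin is the TCP and whose axes are the flange's). Camera axes: x right, y down, z forward; pixel columns grow to the right and rows downward; lengths in m; the calibration is good to about 2 mm. A picture is of the moment at which its call begins: read the wrist's pose just before it. There is no depth.
- job_done(): hands the job in, once; it reports no verdict.
The state is a dict: "time_s": time; "joint_positions": joint angles; "dq": joint speeds; "effort": joint torques, N m; "ee_pos": TCP position; "ee_rot": TCP orientation; "wrist_force": force on the tool from outside, world axes, zero at the start; "moment": the same for the moment, N m; "grip_width": finger opening in m.
Only numpy, scipy, OpenCV 4.12 (cv2) and the standard library are available. Lean on these libraries where they do the work, as an engineer would, in place of code of your own. Each camera call takes 0.05 s, during which the arm holds its last target. There are 200 camera calls.

TASK

Pick up the vial carrier by its tab, hang it by its handle on the hook of the cam lift stand and let it go, keeping it upright throughout. Then swing the stand's cam lever up to the point of highest lift, where the lever stands straight up, and finish while still holding the lever there with the fingers, because it springs back when let go. Leave the other things on the bench where they are.

Things in the scene. Friction and masses are not known exactly. Their poses are not given: they have to be found in the camera images.
- carrier_tab (a point): Grasp point in the flat dark steel tab on top of the loose vial carrier's handle; z up, axes the carrier's. Tab: 8 mm thick (x), 30 mm wide (y), from 37 mm below to 22 mm above this point, which is 155 mm above the carrier's underside. Pinch it across its thickness. The carrier is a steel tray 50 mm (x) by 78 mm (y) with six capped glass vials 61 mm high; 0.15 to 0.31 kg; starts upright on the bench.
- carrier_bar (a point): Centre of the handle's crossbar: a level round bar, 8 mm thick, along the carrier's y, 40 mm below carrier_tab, between two 8 mm uprights at y = -36 and +36 mm. Under it 50 mm are open down to the vial caps, for the hook. Axes as carrier_tab.
- hook (a point): Bottom of the stand's V-shaped hook, on the centre line of its 8 mm rod; 153 mm above the bench at the start. Axes the stand's, z up. The V lies in the x-z plane, open upward: lip 26 mm to -x and 18 mm up, other side 26 mm to +x and 18 mm up, then level back to the carriage. Bring the crossbar over the lip from -x, carrier y along this y (either way round), and lower it in; it rests 10 mm above this point.
- stand: Fixed cam lift stand, origin on the bench under the cam axis; x away from the robot, y left, z up. Dark base plate 12 mm thick, x -150 to 50, y -95 to 125 mm. Hook at x -105, y -40, on a carriage that slides straight up; its block and rods (up to z 210) lie at x 15 to 45. A small camera, 117 mm high, stands at x -105, y -103 to -139.
- lever_axis (a point): Middle of the cam lever on its pivot axis, fixed in the stand at x 0, y 100, z 75 mm. Axes the stand's; the lever turns about this y axis, in the x-z plane.
- lever_grip (a point): Centre of the lever's white handle, 90 mm from the pivot axis. Handle: flat bar 16 mm thick (stand's y), 20 mm deep, 52 mm long (64 to 116 mm from the axis). At the start it points level to the stand's -x. It can be pinched across its thickness from straight above at every angle, about 30 mm free on either side at least.
- lever (a joint): Lever angle, rad. 0: level, on its stop, where it starts; grows as the handle rises; 1.571: straight up, where the eccentric cam lifts carriage and hook highest, 20 mm; lift = 20 mm x sine of the angle, so it sinks again beyond; end stop 2.2. A spring pushes it back to 0: about 3 N at the handle when down, 6 N when straight up.
- media_bottle: Bystander: amber bottle, 140 mm high; origin under its centre. Leave it where it is.
- jar: Bystander: white jar, 70 mm high; origin under its centre. Leave it where it is.
- dishes: Bystander: stack of round dishes, 60 mm wide, 35 mm high; origin under its centre. Leave it where it is.
- remote: Bystander: grey remote control, 120 mm long, 18 mm high; origin under its centre. Leave it where it is.
- tube_block: Bystander: white block of tubes, 60 x 100 mm, 53 mm high; origin under its centre. Leave it where it is.
- timer: Bystander: white timer, 50 x 70 mm, 30 mm high; origin under its centre. Leave it where it is.
- steel_bowl: Bystander: steel bowl, 100 mm wide, 45 mm high; origin under its centre. Leave it where it is.
Mind the look-alikes: they are no part of the job. Of the things that look like the part that bears carrier_tab, the middle-sized one is meant.

How it is judged:
By the outcome, as a careful person would: the job done as asked, in the order asked, and still so for the second after the job is handed in, while the arm keeps its last pose, push and grip.
It also fails if it takes over 64 s, if anything falls off the work surface, if the arm or the gripper's body presses on something with over 40 N, if the wrist force passes 120 N, or if a joint passes its speed limit or range.

## Working session

There is one attempt and no reset: what is moved stays moved. The work goes in short steps, Python scripts to look and compute and a shell command to move; the robot and the scene stay as the last step left them, time stands still between calls to the robot, and variables do not carry over. Pictures are saved under pics/ and viewed, about 8 in all and at most 12, crops included, and the job is handed in when it is done.

```bash
ls; mkdir -p pics
cat > h.py <<'E'
import numpy as np, cv2, pickle
from bench import get_state, grab_frame
def snap(name, tag):
    s=get_state(); f=grab_frame(name)
    T=f.get("pose")
    if T is None:
        B=np.eye(4); B[:3,:3]=np.array(s["ee_rot"]); B[:3,3]=s["ee_pos"]; T=B@np.array(f["hand_eye"])
    d=dict(img=np.array(f["img"]),K=np.array(f["mtx"]),T=np.array(T)); pickle.dump(d,open(f"{tag}.pkl","wb"))
    cv2.imwrite(f"pics/{tag}.png",d["img"][:,:,::-1]); return d
def load(t): return pickle.load(open(f"{t}.pkl","rb"))
def ray(d,u,v):
    r=d["T"][:3,:3]@np.linalg.inv(d["K"])@[u,v,1]; return d["T"][:3,3], r/np.linalg.norm(r)
def atz(d,u,v,z):
    o,r=ray(d,u,v); return o+r*(z-o[2])/r[2]
def proj(d,p):
    c=np.linalg.inv(d["T"])@np.append(p,1); q=d["K"]@c[:3]; return q[:2]/q[2]
def tri(obs):
    A=np.zeros((3,3));b=np.zeros(3)
    for d,u,v in obs:
        o,r=ray(d,u,v);M=np.eye(3)-np.outer(r,r);A+=M;b+=M@o
    x=np.linalg.solve(A,b); return x,[np.linalg.norm((np.eye(3)-np.outer(r,r))@(x-o)) for o,r in [ray(*q) for q in obs]]
E
python3 - <<'E'
from h import *
np.set_printoptions(precision=3,suppress=True)
a=snap("scene","scene0");b=snap("side","side0")
for d in(a,b):print(d["T"],d["K"][0,0])
s=get_state();print(s["ee_pos"],s["ee_rot"],s["time_s"],s["grip_width"])
E
```

```text
pics
[[-0.773  0.464 -0.433  1.125]
 [ 0.634  0.563 -0.529  0.791]
 [-0.002 -0.684 -0.729  1.197]
 [ 0.     0.     0.     1.   ]] 605.7968037161895
[[-0.999 -0.021  0.041  0.468]
 [-0.042  0.775 -0.631  0.753]
 [-0.018 -0.632 -0.775  1.034]
 [ 0.     0.     0.     1.   ]] 465.56750937196665
[ 0.154 -0.605  0.404] [[ 0.969  0.247 -0.   ]
 [ 0.247 -0.969  0.002]
 [-0.    -0.002 -1.   ]] 0.1 0.08828491098409696
```

View pics/scene0.png

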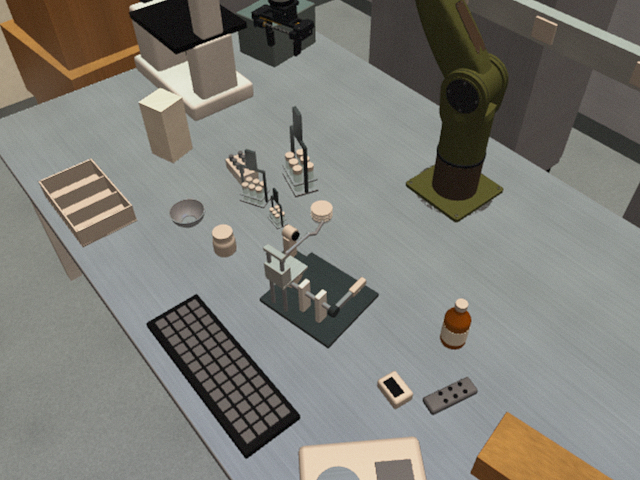

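View pics/side0.png

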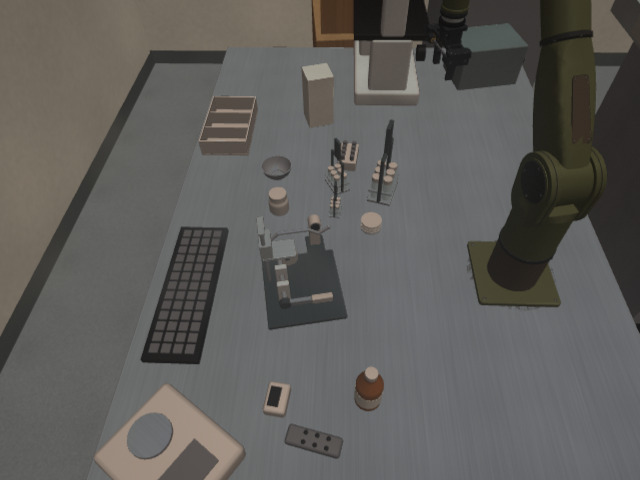

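Scene view: three carriers look alike: large (scene 299,150 / side 386,160), middle (253,175 / 339,165) and small (276,207 / 335,198). The middle one is meant. The stand's plate is at about (320,297) in scene. Next is a close crop of the carriers and the stand from both cameras.

Run:
```python
from h import *
a=load("scene0")["img"];b=load("side0")["img"]
def c(i,u,v,w,h,s): return cv2.resize(i[v:v+h,u:u+w],None,fx=s,fy=s,interpolation=cv2.INTER_CUBIC)
o=np.vstack([np.hstack([c(a,220,100,100,75+50,4)[:300*2],c(b,310,110,100,125,4)])])
cv2.imwrite("pics/crop1.png",o[:,:,::-1])
o=np.hstack([c(a,250,215,133,140,3),c(b,240,205,133,140,3)])
cv2.imwrite("pics/crop2.png",o[:,:,::-1])
```

```text
(no output)
```

View pics/crop1.png

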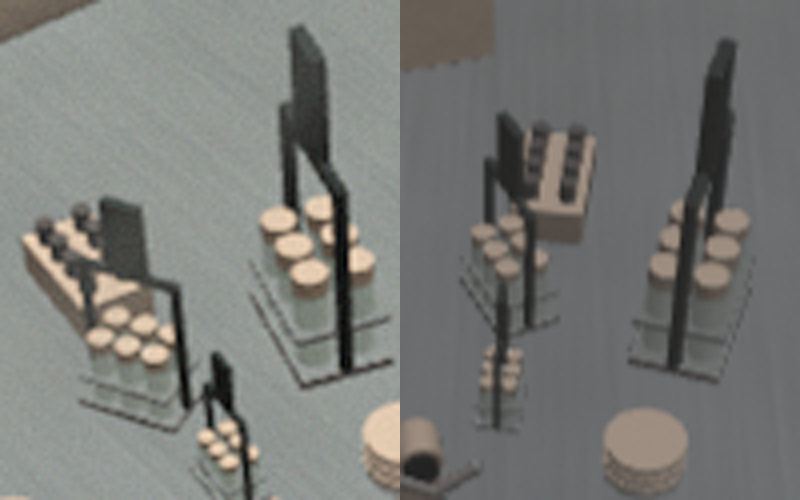

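View pics/crop2.png

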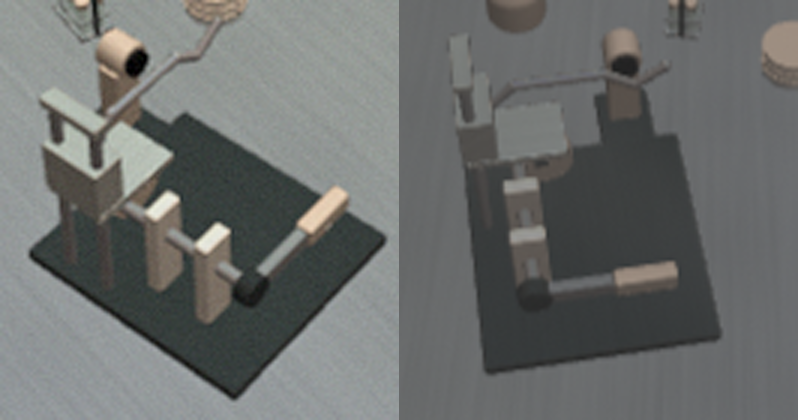

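Crop 1 confirms the size order: the middle-sized carrier's tab is at scene (251,160) / side (437/4+...≈338,150), next to the tube block. Crop 2 shows the stand: plate corners, hook lip at upper right of its rod, and the white lever handle level. Now I turn these into poses.

```bash
cat > m.py <<'E'
from h import *
from scipy.optimize import least_squares
np.set_printoptions(precision=4,suppress=True)
a=load("scene0");b=load("side0")
A1=lambda u,v:(a,220+u/4,100+v/4); B1=lambda u,v:(b,310+(u-400)/4,110+v/4)
A2=lambda u,v:(a,250+u/3,215+v/3); B2=lambda u,v:(b,240+(u-399)/3,205+v/3)
def R(t): c,s=np.cos(t),np.sin(t); return np.array([[c,-s,0],[s,c,0],[0,0,1]])
def fit(obs,x0):
    def res(x): return np.concatenate([proj(d,R(x[2])@np.array(m)+[x[0],x[1],0])-[u,v] for m,(d,u,v) in obs])
    r=least_squares(res,x0,loss="soft_l1"); print(r.x,"\n",r.fun.reshape(-1,2).round(1).tolist()); return r.x
st=[((.05,.125,.012),A2(235,393)),((.05,-.095,.012),A2(31,250)),((-.15,.125,.012),A2(385,236)),((-.15,-.095,.012),A2(185,115)),
 ((.05,.125,.012),B2(487,370)),((-.15,.125,.012),B2(720,336)),((-.15,-.095,.012),B2(677,137)),
 ((-.131,-.04,.171),A2(219,28)),((-.105,-.04,.153),A2(180,57)),((-.079,-.04,.171),A2(108,113)),
 ((-.131,-.04,.171),B2(667,67)),((-.105,-.04,.153),B2(634,85)),((-.116,.1,.075),A2(342,198)),((-.116,.1,.075),B2(676,275))]
S=fit(st,[.6,0.,0.])
for n,p in dict(hook=(-.105,-.04,.153),grip=(-.09,.1,.075),axis=(0,.1,.075)).items(): print(n,R(S[2])@p+[S[0],S[1],0])
print("lip tri",tri([A2(219,28),B2(667,67)]),"hook tri",tri([A2(180,57),B2(634,85)]))
for pts in [("tabtop",A1(122,204),B1(509,118)),("up near",A1(180,287),B1(528,213)),("up far",A1(80,262),B1(490,163)),("near foot",A1(185,405),B1(530,325)),("tabbotR",A1(147,280),B1(520,198))]:
    print(pts[0],*tri(pts[1:]))
E
python3 m.py
```

```text
[0.6136 0.0644 0.1977] 
 [[0.3, 1.2], [-1.2, 0.5], [1.5, 0.0], [0.2, -1.6], [-2.0, 0.1], [-0.1, -0.3], [-0.8, -1.8], [-0.0, -1.8], [6.1, -0.1], [22.8, -17.8], [-1.1, -0.4], [-0.4, -0.3], [0.6, -0.1], [-0.4, -0.1]]
hook [0.5185 0.0045 0.153 ]
grip [0.5058 0.1447 0.075 ]
axis [0.594  0.1624 0.075 ]
lip tri (array([ 0.4907, -0.0045,  0.1627]), [np.float64(0.0016908326864138816), np.float64(0.0016908326864139556)]) hook tri (array([ 0.5186, -0.0175,  0.1308]), [np.float64(0.0030680723601980166), np.float64(0.0030680723601981285)])
tabtop [ 0.477  -0.3277  0.1785] [np.float64(0.0015291225663813344), np.float64(0.0015291225663812756)]
up near [ 0.4617 -0.29    0.1224] [np.float64(0.0012569313993826417), np.float64(0.0012569313993824839)]
up far [ 0.491  -0.3697  0.1055] [np.float64(0.0010446841005301072), np.float64(0.0010446841005301779)]
near foot [ 0.4575 -0.3054 -0.004 ] [np.float64(0.0008688265334554539), np.float64(0.0008688265334554319)]
tabbotR [ 0.4677 -0.322   0.1099] [np.float64(0.0005735017322685582), np.float64(0.0005735017322683379)]
```

```bash
cat >> m.py <<'E'
print("BIG",tri([A1(310,32),B1(725,45)]),tri([A1(335,190),B1(697,185)]),tri([A1(345,365),B1(675,365)]))
print("small",tri([A1(220,358),B1(502,270)]), "block", tri([A1(45,222),B1(541,124)]), tri([A1(25,235),B1(580,240)]))
s=get_state();f=grab_frame("wrist");print(np.array(f["hand_eye"]),f["mtx"][0][0])
E
python3 m.py | tail -12
```

```text
lip tri (array([ 0.4907, -0.0045,  0.1627]), [np.float64(0.0016908326864138816), np.float64(0.0016908326864139556)]) hook tri (array([ 0.5186, -0.0175,  0.1308]), [np.float64(0.0030680723601980166), np.float64(0.0030680723601981285)])
tabtop [ 0.477  -0.3277  0.1785] [np.float64(0.0015291225663813344), np.float64(0.0015291225663812756)]
up near [ 0.4617 -0.29    0.1224] [np.float64(0.0012569313993826417), np.float64(0.0012569313993824839)]
up far [ 0.491  -0.3697  0.1055] [np.float64(0.0010446841005301072), np.float64(0.0010446841005301779)]
near foot [ 0.4575 -0.3054 -0.004 ] [np.float64(0.0008688265334554539), np.float64(0.0008688265334554319)]
tabbotR [ 0.4677 -0.322   0.1099] [np.float64(0.0005735017322685582), np.float64(0.0005735017322683379)]
BIG (array([ 0.331 , -0.3066,  0.2605]), [np.float64(0.0002965317916516648), np.float64(0.00029653179165162446)]) (array([ 0.3439, -0.2701,  0.1629]), [np.float64(0.005029400717849796), np.float64(0.005029400717849847)]) (array([ 0.3453, -0.2614, -0.0002]), [np.float64(0.0015986829993950443), np.float64(0.0015986829993950085)])
small (array([ 0.4803, -0.2209,  0.1231]), [np.float64(0.006195179215564006), np.float64(0.006195179215564082)]) block (array([ 0.4515, -0.4874,  0.0483]), [np.float64(0.0001704646782807144), np.float64(0.00017046467828078218)]) (array([ 0.4114, -0.5707, -0.0917]), [np.float64(0.045854698569209845), np.float64(0.045854698569210095)])
[[-0.0004 -0.946  -0.3241  0.0851]
 [ 1.     -0.0005  0.0002 -0.    ]
 [-0.0003 -0.3241  0.946   0.0198]
 [ 0.      0.      0.      1.    ]] 397.63193971560304
```

```bash
python3 -m jog '[[[0,0,0,0,0,5,-1],[0,0,0.18,3,3,10,-1],[0,0,0.36,6,6,12,-1],[0,0,0.54,10,9,12,-1],[0,0,0.72,14,12,12,-1],[0,0,0.9,18,15,12,-1],[0,0,1.08,22,18,12,-1],[0,0,1.26,25,21,12,-1],[0,0,1.44,28,24,12,-1],[0,0,1.6,32,27.5,12,-1]]]' 20
```

```text
time_s: 1.4
ee_pos: [0.4747, -0.3303, 0.5244]
ee_rot: [[-0.279, 0.96, -0.001], [0.96, 0.279, -0.001], [-0.0, -0.001, -1.0]]
wrist_force: [0.0, -0.2, -0.4]
grip_width: 0.0879
```

Run:
```python
from h import *
d=snap("wrist","w1"); print(d["T"].round(3)); print(proj(d,[.477,-.328,.177]),proj(d,[.477,-.328,.115]))
```

```text
[[ 0.96   0.264  0.089  0.452]
 [ 0.278 -0.908 -0.312 -0.249]
 [-0.002  0.324 -0.946  0.505]
 [ 0.     0.     0.     1.   ]]
[323.94393583 207.84347809] [323.5212663  192.47784884]
```

View pics/w1.png

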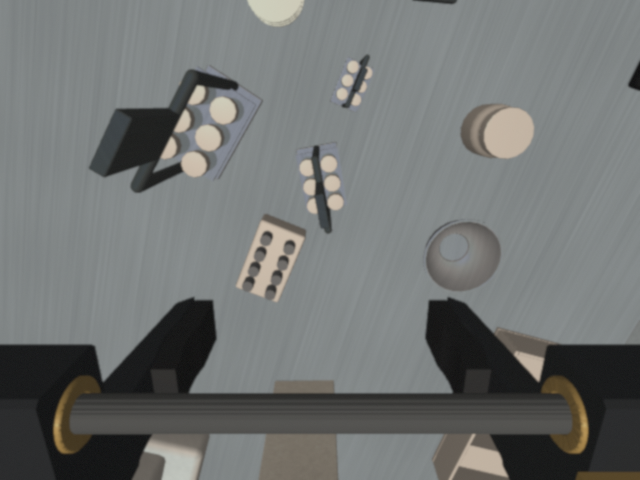

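Wrist view: middle carrier at (321,188), bar running from (316,148) to (327,230). The tube block, big and small carriers are clear of it. One magnified crop will give the tab's line.

Run:
```python
from h import *
d=load("w1"); i=d["img"][135:240,275:375]
cv2.imwrite("pics/c3.png",cv2.resize(i,None,fx=5.7,fy=5.7,interpolation=cv2.INTER_CUBIC)[:,:,::-1])
```

```text
(no output)
```

View pics/c3.png

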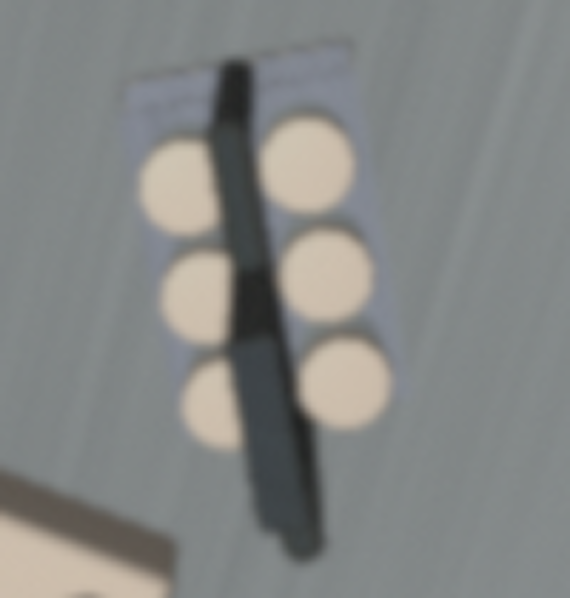

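Crop: bar top ends at about (235,64) and (303,548) in the crop, and the tab's top face runs from (254,340) to (284,523).

Run:
```python
from h import *
np.set_printoptions(precision=4,suppress=True)
d=load("w1");P=lambda u,v,z:atz(d,275+u/5.7,135+v/5.7,z)
b1,b2=P(236,64,.117),P(303,548,.117);t1,t2=P(253,340,.177),P(283,523,.177)
for p,q in((b1,b2),(t1,t2),(P(128,85,.004),P(350,40,.004))): 
    print((p+q)/2,np.linalg.norm(p-q),np.arctan2(-(p-q)[0],(p-q)[1]))
s=get_state();print(s["ee_pos"],np.arctan2(s["ee_rot"][1][1],s["ee_rot"][0][1]))
```

```text
[ 0.4752 -0.3257  0.117 ] 0.08565762808489509 0.41945166590494065
[ 0.4762 -0.331   0.177 ] 0.02845766844768052 0.4410208155358349
[ 0.4601 -0.2971  0.004 ] 0.04888795280214724 2.0484251449325326
[ 0.4803 -0.3231  0.525 ] 0.2990550491740626
```

```bash
python3 -m jog '[[[0,0,0.155,0,0,-3,-1],[0,0,0.155,0,0,-6,-1],[0,0,0.155,0,0,-6,-1],[0,0,0.155,0,0,-6,-1]]]'
python3 - <<'E'
from h import *
for _ in range(3):
    d=snap("wrist","w2")
    s=get_state();print(s["ee_pos"],np.arctan2(s["ee_rot"][1][1],s["ee_rot"][0][1]),s["wrist_force"],np.abs(s["dq"]).max())
i=d["img"];v,u=map(int,proj(d,[.476,-.328,.15])[::-1]);print(u,v)
c=i[max(0,v-70):v+70,u-80:u+80];print(u-80,max(0,v-70))
cv2.imwrite("pics/c4.png",cv2.resize(c,None,fx=4,fy=4,interpolation=cv2.INTER_CUBIC)[:,:,::-1])
E
```

```text
time_s: 1.95
ee_pos: [0.4748, -0.3308, 0.4657]
ee_rot: [[-0.42, 0.908, 0.001], [0.908, 0.42, -0.0], [-0.001, 0.001, -1.0]]
wrist_force: [-0.5, 1.0, 0.8]
grip_width: 0.0882
[ 0.47493292 -0.33070587  0.46605683] 0.4335667960543795 [ 0.36139792 -0.61423357  0.24722241] 0.007110656053336861
[ 0.47492629 -0.3306893   0.46613759] 0.4335676177640164 [0.00544589 0.37803599 0.67968392] 0.005595995789465583
[ 0.47484822 -0.33067698  0.46607708] 0.43362604517000414 [ 0.58889479 -0.26087226 -0.12479252] 0.0060502753181218005
322 216
242 146
```

View pics/c4.png

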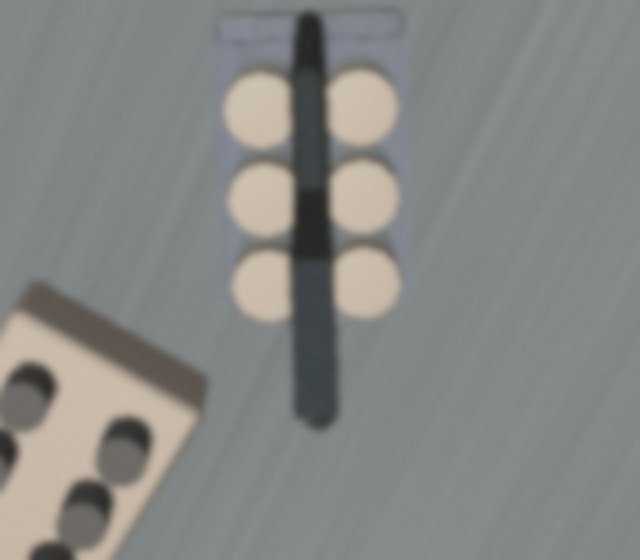

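The view is now nearly square to the tab: its top face runs from (313,262) to (317,408) in the crop, and the bar from (309,15) to (320,425).

Run:
```python
from h import *
np.set_printoptions(precision=4,suppress=True)
d=load("w2");P=lambda u,v,z:atz(d,242+u/4,146+v/4,z)
for p,q in((P(309,17,.117),P(319,424,.117)),(P(313,262,.177),P(316.5,410,.177)),(P(403,12,.004),P(218,14,.004)),(P(403,12,.004),P(408,285,.004))):
    print((p+q)/2,np.linalg.norm(p-q),np.arctan2(-(p-q)[0],(p-q)[1]))
```

```text
[ 0.4739 -0.3262  0.117 ] 0.08830035843794455 0.45720378274554546
[ 0.476  -0.3308  0.177 ] 0.027531422079394498 0.4558975702499544
[ 0.4593 -0.2967  0.004 ] 0.05041254229835834 -1.1272148362902439
[ 0.4996 -0.3203  0.004 ] 0.07717003675749329 0.47010042857663625
```

```bash
python3 -m jog '[[[0,0,0.02,0,0.2,-4,-1],[0,0,0.02,0,0.2,-8,-1],[0,0,0.02,0,0.2,-12,-1],[0,0,0.02,0,0.2,-15,-1],[0,0,0.02,0,0.2,-16.4,-1],[0,0,0.02,0,0.2,-16.4,-1],[0,0,0.02,0,0.2,-16.4,1],[0,0,0.02,0,0.2,-16.4,1],[0,0,0.02,0,0.2,-16.4,1],[0,0,0.02,0,0.2,-16.4,1]]]' 40; python3 -m jog '[[[0,0,0,0,0,0,1],[0,0,0,0,0,0,1],[0,0,0,0,0,0,1],[0,0,0,0,0,0.5,1],[0,0,0,0,0,2,1],[0,0,0,0,0,4,1],[0,0,0,0,0,5,1],[0,0,0,0,0,5,1],[0,0,0,0,0,5,1]]]'
```

```text
time_s: 3.35
ee_pos: [0.4745, -0.3287, 0.301]
ee_rot: [[-0.438, 0.899, 0.0], [0.899, 0.438, -0.0], [-0.0, 0.0, -1.0]]
wrist_force: [0.8, 0.1, 0.3]
grip_width: 0.0504
time_s: 4.47
ee_pos: [0.4742, -0.3286, 0.3503]
ee_rot: [[-0.439, 0.899, -0.001], [0.899, 0.439, 0.0], [0.001, -0.001, -1.0]]
wrist_force: [-0.0, 0.6, -1.1]
grip_width: 0.0076
```

```bash
python3 -m jog '[[[0,0,0,0,0,3,1],[0,0,0,0,0,6,1],[0,0,0,0,0,9,1],[0,0,-0.03,0,2,11,1],[0,0,-0.06,-0.5,5,12,1],[0,0,-0.09,-1,8,12,1],[0,0,-0.12,-1.5,11,12,1],[0,0,-0.15,-2,14,12,1],[0,0,-0.18,-2.5,17.5,12,1],[0,0,-0.21,-3,21,12,1]]]' 45; python3 -m jog '[[[0,0,-0.03,-0.4,3.5,0,1],[0,0,-0.045,-0.5,6.5,0,1],[0,0,-0.045,-0.5,9,0,1],[0,0,-0.045,-0.5,10.5,0,1],[0,0,-0.045,-0.5,10.7,-1.5,1],[0,0,-0.045,-0.5,10.7,-3,1],[0,0,-0.045,-0.5,10.7,-3,1],[0,0,-0.045,-0.5,10.7,-3,1]]]'
python3 - <<'E'
from h import *
for n in("scene","side","wrist"): d=snap(n,n+"3")
a=load("side3")["img"][150:350,230:480]; b=load("scene3")["img"][130:330,220:390]
i=np.hstack([cv2.resize(x,None,fx=1.9,fy=1.9,interpolation=cv2.INTER_CUBIC) for x in(a,b)])
cv2.imwrite("pics/c5.png",i[:,:,::-1])
E
```

```text
time_s: 5.72
ee_pos: [0.4441, -0.1176, 0.4702]
ee_rot: [[-0.241, 0.971, -0.001], [0.971, 0.241, 0.0], [0.001, -0.001, -1.0]]
wrist_force: [1.0, 0.1, -1.8]
grip_width: 0.0076
time_s: 6.72
ee_pos: [0.4397, -0.0118, 0.441]
ee_rot: [[-0.197, 0.98, 0.0], [0.98, 0.197, 0.0], [-0.0, 0.0, -1.0]]
wrist_force: [-1.1, -0.2, -1.4]
grip_width: 0.0079
```

View pics/c5.png

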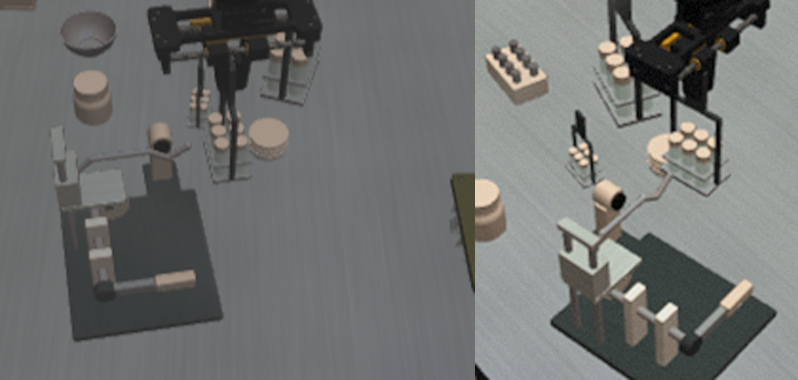

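The carrier hangs upright in the fingers, clear of the hook. Next: lower it so the bar is at z 0.191, then move over the lip.

```bash
python3 -m jog '[[[0,0,0,0,0,-2,1],[0,0,0,0,0,-4,1],[0,0,0,0,0,-5.8,1],[0,0,0,0,0,-6.3,1],[0,0,0,0,0,-6.3,1],[0,0,0,1,0.2,-6.3,1],[0,0,0,2.5,0.5,-6.3,1],[0,0,0,4,0.8,-6.3,1],[0,0,0,5,1,-6.3,1],[0,0,0,6,1.2,-6.3,1]]]';python3 -m jog '[[[0,0,0,1,0.2,0,1],[0,0,0,1.8,0.4,0,1],[0,0,0,1.8,0.4,0,1]]]'
python3 - <<'E'
from h import *
for n in("scene","side"): d=snap(n,n+"4")
a=load("side4")["img"][170:320,240:400]; b=load("scene4")["img"][170:320,220:380]
i=np.hstack([cv2.resize(x,None,fx=2.5,fy=2.5,interpolation=cv2.INTER_CUBIC) for x in(a,b)])
cv2.imwrite("pics/c6.png",i[:,:,::-1])
E
```

```text
time_s: 8.12
ee_pos: [0.5002, 0.0005, 0.378]
ee_rot: [[-0.198, 0.98, 0.0], [0.98, 0.198, 0.0], [-0.0, 0.0, -1.0]]
wrist_force: [-0.2, -0.2, -2.1]
grip_width: 0.0075
time_s: 8.5
ee_pos: [0.518, 0.0046, 0.3777]
ee_rot: [[-0.198, 0.98, 0.0], [0.98, 0.198, 0.0], [0.0, 0.001, -1.0]]
wrist_force: [0.3, -1.2, -1.3]
grip_width: 0.0077
```

View pics/c6.png

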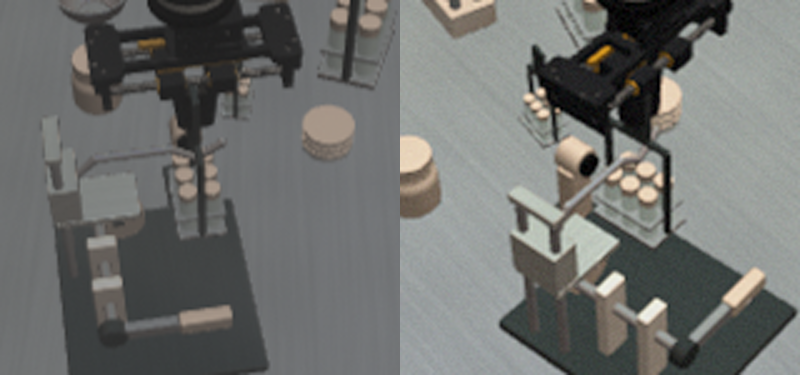

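The hook rod now passes under the crossbar between the uprights, with its lip showing in front at crop (222,143). Next is lowering it onto the hook.

```bash
python3 -m jog '[[[0,0,0,0,0,-1,1],[0,0,0,0,0,-2,1],[0,0,0,0,0,-2.5,1],[0,0,0,0,0,-2.5,1],[0,0,0,0,0,-2.5,1]]]';python3 -m jog '[[[0,0,0,0,0,-0.2,1],[0,0,0,0,0,-0.35,1],[0,0,0,0,0,-0.35,1],[0,0,0,0,0,-0.35,1]]]'
```

```text
time_s: 9.22
ee_pos: [0.517, 0.0046, 0.354]
ee_rot: [[-0.198, 0.98, -0.0], [0.98, 0.198, -0.002], [-0.002, -0.0, -1.0]]
wrist_force: [-4.4, -0.6, 16.8]
grip_width: 0.0077
time_s: 9.72
ee_pos: [0.5168, 0.0049, 0.3529]
ee_rot: [[-0.198, 0.98, 0.002], [0.98, 0.198, -0.003], [-0.003, 0.001, -1.0]]
wrist_force: [-10.6, -1.8, 38.7]
grip_width: 0.0075
```

```bash
python3 -m jog '[[[0,0,0,-0.2,0,0.4,1],[0,0,0,-0.3,-0.05,0.5,1],[0,0,0,-0.3,-0.05,0.5,1]]]';python3 -m jog '[[[0,0,0,-0.05,0,-0.1,1],[0,0,0,-0.05,0,-0.1,1],[0,0,0,-0.05,0,-0.1,1]]]'
```

```text
time_s: 10.1
ee_pos: [0.5153, 0.0042, 0.3546]
ee_rot: [[-0.198, 0.98, 0.003], [0.98, 0.198, 0.001], [0.0, 0.003, -1.0]]
wrist_force: [2.0, 0.5, 7.3]
grip_width: 0.0074
time_s: 10.48
ee_pos: [0.5151, 0.0043, 0.3542]
ee_rot: [[-0.198, 0.98, 0.004], [0.98, 0.198, 0.001], [-0.0, 0.004, -1.0]]
wrist_force: [0.1, -0.2, 13.1]
grip_width: 0.0079
```

```bash
python3 -m jog '[[[0,0,0,0,0,0.1,1],[0,0,0,0,0,0.15,1],[0,0,0,0,0,0.15,0.7],[0,0,0,0,0,0.15,0.4],[0,0,0,0,0,0.15,0.1],[0,0,0,0,0,0.15,0],[0,0,0,0,0,0.15,0]]]';python3 -m jog '[[[0,0,0,0,0,0.5,0],[0,0,0,0,0,2,0],[0,0,0,0,0,4.5,0],[0,0,0,0,0,8,0],[0,0,0,0,0,12,0],[0,0,0,0,0,14,0],[0,0,0,0,0,14,0]]]'
python3 - <<'E'
from h import *
for n in("scene","side"): d=snap(n,n+"5")
a=load("side5")["img"][170:320,240:400]; b=load("scene5")["img"][170:320,220:380]
i=np.hstack([cv2.resize(x,None,fx=2.5,fy=2.5,interpolation=cv2.INTER_CUBIC) for x in(a,b)])
cv2.imwrite("pics/c7.png",i[:,:,::-1])
E
```

```text
time_s: 11.35
ee_pos: [0.5139, 0.0039, 0.3546]
ee_rot: [[-0.198, 0.98, -0.0], [0.98, 0.198, -0.0], [0.0, -0.0, -1.0]]
wrist_force: [0.1, -0.2, 0.1]
grip_width: 0.044
time_s: 12.22
ee_pos: [0.5142, 0.0043, 0.4969]
ee_rot: [[-0.198, 0.98, 0.005], [0.98, 0.198, 0.0], [-0.001, 0.005, -1.0]]
wrist_force: [-0.6, -0.2, -0.7]
grip_width: 0.0443
```

View pics/c7.png

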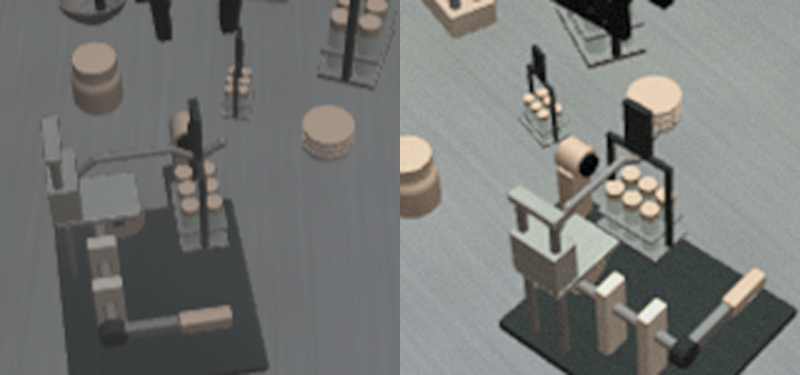

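The carrier hangs upright on the hook, released. Next is the lever. The gripper body (±93 mm) will pass within about 6 mm of the carrier, so I measure both first.

```bash
python3 - <<'E'
from h import *
s=get_state();print(np.round(s["joint_positions"],2),s["ee_pos"])
S=np.array([.6136,.0644]);t=.1977;c=np.array([[np.cos(t),np.sin(t)],[-np.sin(t),np.cos(t)]])
A=lambda u,v:(load("scene5"),220+(u-400)/2.5,170+v/2.5); B=lambda u,v:(load("side5"),240+u/2.5,170+v/2.5)
for n,p in dict(nearup_top=(A(669,163),B(201,157)),nearup_foot=(A(670,243),B(205,243)),tip=(A(757,276),B(231,318)),tabtop=(A(638,106),B(194,105))).items():
    x,e=tri(p);print(n,x.round(4),"stand",(c@(x[:2]-S)).round(4),np.round(e[0],4))
for n in("scene5","side5"):
    d=load(n)
    i=d["img"][215:320,250:390] if n=="scene5" else d["img"][200:320,240:360]
    cv2.imwrite(f"pics/z_{n}.png",i[:,:,::-1])
E
python3 -m jog '[[[0,0,0.18,0,2,0,-1],[0,0,0.36,0,4,0,-1],[0,0,0.54,0,6,0,-1],[0,0,0.72,0,8,0,-1],[0,0,0.9,0,10,0,-1],[0,0,1.08,-0.5,12,0,-1],[0,0,1.26,-0.7,13.5,0,-1],[0,0,1.44,-0.9,14,0,-1],[0,0,1.57,-0.9,14,0,-1],[0,0,1.57,-0.9,14,0,-1]]]'
python3 - <<'E'
from h import *
for _ in range(4): d=snap("wrist","w6")
s=get_state();print(np.round(s["joint_positions"],2),s["ee_pos"],s["ee_rot"],s["time_s"])
E
```

```text
[ 0.32  0.49 -0.66  1.76  0.34  1.01 -0.26] [0.51367342 0.00376264 0.494592  ]
nearup_top [0.5119 0.0354 0.1793] stand [-0.1054 -0.0085] 0.0074
nearup_foot [0.5086 0.0367 0.0534] stand [-0.1084 -0.0065] 0.0004
tip [0.479  0.1339 0.0673] stand [-0.1183  0.0946] 0.0021
tabtop [0.5182 0.0019 0.2245] stand [-0.1058 -0.0426] 0.0016
time_s: 13.58
ee_pos: [0.5049, 0.1436, 0.4935]
ee_rot: [[-0.981, -0.196, -0.003], [-0.196, 0.981, -0.0], [0.003, 0.0, -1.0]]
wrist_force: [-0.7, 0.6, -0.4]
grip_width: 0.0885
[ 0.26  0.63 -1.08  1.72  0.6   1.17  0.78] [0.50497877 0.14375261 0.49442241] [[-9.80739307e-01 -1.95320400e-01 -5.94676408e-04]
 [-1.95320235e-01  9.80739466e-01 -3.23437400e-04]
 [ 6.46396545e-04 -2.01055435e-04 -9.99999771e-01]] 13.775
```

View pics/w6.png

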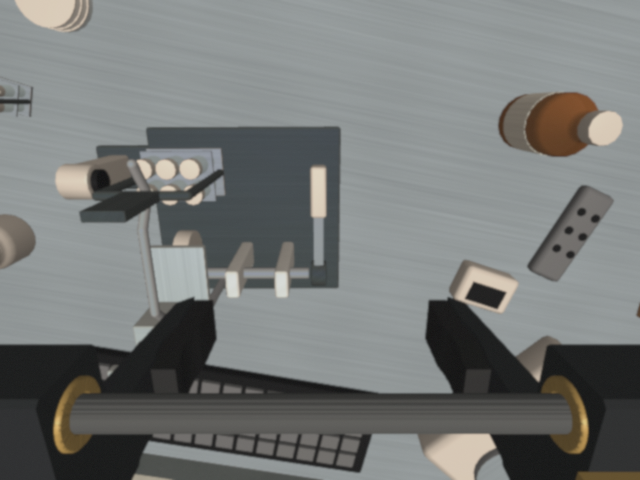

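Wrist view: white handle centred at (318,191), lever bar down to the hub at (318,272). The carrier's tray edge on the lever side is at column ~224 and its near upright runs from (190,195) to (221,173).

Run:
```python
from h import *
np.set_printoptions(precision=4,suppress=True)
d=load("w6");S=np.array([.6136,.0644]);t=.1977;c=np.array([[np.cos(t),np.sin(t)],[-np.sin(t),np.cos(t)]])
i=cv2.cvtColor(d["img"],cv2.COLOR_RGB2GRAY).astype(int)
for v in(175,190,205): print(v,i[v,306:332])
print("col",i[158:226,318])
f=lambda u,v,z:(u,v,atz(d,u,v,z)[:2],c@(atz(d,u,v,z)[:2]-S))
for q in((318.5,191,.085),(318.5,166,.085),(318.5,217,.085),(224,195,.05),(220,150,.05),(221,173,.05),(192,195,.167)): print(*f(*q))
for p in((-.15,.125,.012),(.05,.125,.012),(-.15,-.095,.012)): print(proj(d,np.append(c.T@p[:2]+S,p[2])))
```

```text
175 [ 76  77  79  92 127 168 195 208 212 212 213 212 213 213 213 213 212 207
 191 161 118  87  77  75  75  76]
190 [ 76  77  78  88 121 161 191 206 210 211 211 211 211 211 211 210 209 207
 194 166 122  88  77  77  75  76]
205 [ 77  77  78  85 116 156 186 202 208 208 208 208 208 208 208 207 206 204
 195 169 125  87  77  76  76  76]
col [ 75  76  76  76  77  79  91 107 128 160 188 205 211 214 213 213 213 213
 212 213 213 213 212 212 212 212 212 211 211 211 211 210 211 211 211 210
 210 210 210 210 209 209 209 209 209 208 208 208 208 207 208 208 207 207
 207 206 206 201 187 169 157 155 155 155 154 154 155 154]
318.5 191 [0.502  0.1409] [-0.0944  0.097 ]
318.5 166 [0.4778 0.1362] [-0.1191  0.0971]
318.5 217 [0.5282 0.1461] [-0.0677  0.0969]
224 195 [0.5334 0.0424] [-0.0829 -0.0058]
220 150 [0.4865 0.0326] [-0.1308 -0.0062]
221 173 [0.5103 0.0364] [-0.1068 -0.0071]
192 195 [0.5077 0.0411] [-0.1084 -0.002 ]
[343.6446 128.7163]
[341.014  290.3392]
[147.543  129.1086]
```

The wrist check puts the stand about (−4, −3) mm from the first fit, and the hook's balance point says the same in x. That puts the lever axis at (0.591, 0.159) and the body–carrier gap at about 9 mm. I descend on the handle 98 mm from the axis.

```bash
python3 -m jog '[[[0,0,0,-1,-0.4,-4,-1],[0,0,0,-1,-0.4,-9,-1],[0,0,0,-1,-0.4,-14,-1],[0,0,0,-1,-0.4,-18,-1],[0,0,0,-1,-0.4,-21,-1],[0,0,0,-1,-0.4,-24,-1],[0,0,0,-1,-0.4,-26,-1],[0,0,0,-1,-0.4,-27.2,-1],[0,0,0,-1,-0.4,-27.2,-1],[0,0,0,-1,-0.4,-27.2,-1]]]' 20; python3 -m jog '[[[0,0,0,0,0,0,0.3],[0,0,0,0,0,0,1],[0,0,0,0,0,0,1],[0,0,0,0,0,0,1],[0,0,0,0,0,0,1],[0,0,0,0,0,0,1],[0,0,0,0,0,0,1]]]'
```

```text
time_s: 15.02
ee_pos: [0.4953, 0.1401, 0.2234]
ee_rot: [[-0.98, -0.197, 0.001], [-0.197, 0.98, 0.001], [-0.001, 0.0, -1.0]]
wrist_force: [-0.3, 0.2, -0.3]
grip_width: 0.0884
time_s: 15.9
ee_pos: [0.495, 0.1399, 0.2227]
ee_rot: [[-0.98, -0.197, -0.0], [-0.197, 0.98, 0.0], [0.0, 0.0, -1.0]]
wrist_force: [0.6, 0.8, 0.4]
grip_width: 0.0204
```

```bash
python3 -m jog '[[[0,0,0,0,0,0,1],[0,0,0,0,0,0,1],[0,0,0,0,0,0,1],[0,0,0,0,0,0,1]]]' 25
python3 - <<'E'
import numpy as np
r=9.8
for k in range(1,21):
    t=np.pi/2*k/20; x=r*(1-np.cos(t)); print(k,round(.980*x,2),round(.197*x,2),round(r*np.sin(t),2))
E
```

```text
time_s: 16.4
ee_pos: [0.4951, 0.1394, 0.2227]
ee_rot: [[-0.981, -0.196, 0.0], [-0.196, 0.981, -0.001], [0.0, -0.001, -1.0]]
wrist_force: [0.9, -3.3, 1.3]
grip_width: 0.0156
1 0.03 0.01 0.77
2 0.12 0.02 1.53
3 0.27 0.05 2.29
4 0.47 0.09 3.03
5 0.73 0.15 3.75
6 1.05 0.21 4.45
7 1.42 0.28 5.12
8 1.83 0.37 5.76
9 2.3 0.46 6.36
10 2.81 0.57 6.93
11 3.37 0.68 7.45
12 3.96 0.8 7.93
13 4.59 0.92 8.36
14 5.24 1.05 8.73
15 5.93 1.19 9.05
16 6.64 1.33 9.32
17 7.36 1.48 9.53
18 8.1 1.63 9.68
19 8.85 1.78 9.77
20 9.6 1.93 9.8
```

```bash
python3 -m jog '[[[0,0,0,0.03,0,0.77,1],[0,0,0,0.12,0,1.53,1],[0,0,0,0.27,0.03,2.29,1],[0,0,0,0.47,0.07,3.03,1],[0,0,0,0.73,0.12,3.75,1],[0,0,0,1.05,0.18,4.45,1],[0,0,0,1.42,0.25,5.12,1],[0,0,0,1.83,0.34,5.76,1],[0,0,0,2.3,0.43,6.36,1],[0,0,0,2.81,0.54,6.93,1]]]'
```

```text
time_s: 17.65
ee_pos: [0.5217, 0.1448, 0.292]
ee_rot: [[-0.98, -0.198, -0.004], [-0.198, 0.98, -0.002], [0.005, -0.001, -1.0]]
wrist_force: [-4.8, -3.8, -5.0]
grip_width: 0.0159
```

```bash
python3 -m jog '[[[0,0,0,0.56,0.11,0.52,1],[0,0,0,1.15,0.23,1,1],[0,0,0,1.78,0.35,1.43,1],[0,0,0,2.43,0.48,1.8,1],[0,0,0,3.12,0.62,2.12,1],[0,0,0,3.83,0.76,2.39,1],[0,0,0,4.55,0.91,2.6,1],[0,0,0,5.29,1.06,2.75,1],[0,0,0,6.04,1.21,2.84,1],[0,0,0,6.79,1.36,2.87,1]]]'; python3 -m jog '[[[0,0,0,0,0,0,1],[0,0,0,0,0,0,1],[0,0,0,0,0,0,1]]]'
python3 - <<'E'
from h import *
for n in("scene","side"): d=snap(n,n+"7")
a=load("side7")["img"][150:330,230:390]; b=load("scene7")["img"][150:330,230:390]
i=np.hstack([cv2.resize(x,None,fx=2.5,fy=2.5,interpolation=cv2.INTER_CUBIC) for x in(a,b)])
cv2.imwrite("pics/c8.png",i[:,:,::-1])
E
```

```text
time_s: 18.9
ee_pos: [0.5894, 0.1585, 0.3215]
ee_rot: [[-0.98, -0.198, -0.004], [-0.198, 0.98, -0.003], [0.005, -0.002, -1.0]]
wrist_force: [-9.2, -5.0, 4.9]
grip_width: 0.0157
time_s: 19.27
ee_pos: [0.5899, 0.1585, 0.3215]
ee_rot: [[-0.98, -0.198, -0.003], [-0.198, 0.98, -0.002], [0.003, -0.002, -1.0]]
wrist_force: [-5.6, -6.1, 4.7]
grip_width: 0.0156
```

View pics/c8.png

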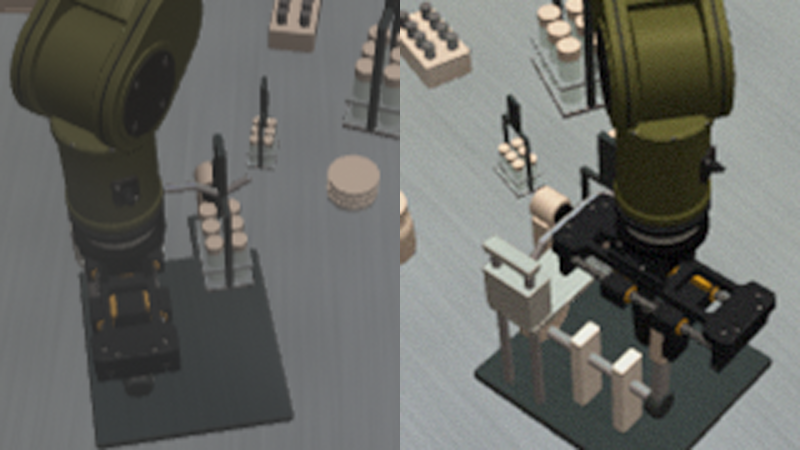

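Final view: gripper holds the lever upright over the hub (scene crop 658,400). The carrier is upright on the raised hook, and the neighbours look unmoved. I make a 1 mm centring nudge, then check the lift and the bystanders numerically.

```bash
python3 -m jog '[[[0,0,0,0.06,0,0.05,1],[0,0,0,0.12,0,0.1,1],[0,0,0,0.12,0,0.1,1],[0,0,0,0.12,0,0.1,1],[0,0,0,0.12,0,0.1,1]]]' 30
python3 - <<'E'
from h import *
for n in("scene","side"): snap(n,n+"8")
a=load("side5");b=load("side8")
t=a["img"][224:272,308:334]; m=cv2.matchTemplate(b["img"][190:300,280:360],t,cv2.TM_CCOEFF_NORMED)
_,q,_,l=cv2.minMaxLoc(m);print("carrier shift px",l[0]+280-308,l[1]+190-224,q)
for h in(0,.02): print(proj(b,[.513,.003,.12+h]))
def same(n,m,boxes):
    A,B=load(n)["img"].astype(int),load(m)["img"].astype(int)
    for k,(u,v,w,h) in boxes.items(): print(k,np.abs(A-B)[v:v+h,u:u+w].mean().round(2))
same("side0","side8",dict(bottle=(350,360,40,52),jar=(266,186,25,30),dishes=(360,212,24,22),remote=(284,424,60,34),timer=(262,380,30,36),bowl=(262,156,30,24),big=(368,120,32,84),small=(329,180,14,38),block=(346,140,14,26)))
s=get_state();p=np.array(s["ee_pos"]);d=p[:2]-[.6106,.0608];print(p,s["wrist_force"],s["grip_width"],"stand x",d@[.9805,.1964],s["time_s"])
E
```

```text
time_s: 20.0
ee_pos: [0.5905, 0.1586, 0.3216]
ee_rot: [[-0.98, -0.198, -0.005], [-0.198, 0.98, -0.002], [0.005, -0.001, -1.0]]
wrist_force: [-7.1, -4.7, -2.2]
grip_width: 0.0153
carrier shift px 0 -5 0.8698550462722778
[320.41033913 241.08885234]
[320.27925966 236.02691584]
bottle 9.32
jar 62.08
dishes 11.89
remote 8.95
timer 10.32
bowl 33.19
big 9.35
small 14.35
block 9.82
[0.59050275 0.15859821 0.32161384] [-6.5478557  -4.23850194 -1.62293283] 0.01592058206385388 stand x -0.000497787783077212 20.1
```

Run:
```python
from h import *
A,B=[load(n)["img"] for n in("scene0","scene8")]
for k,(u,v,w,h) in dict(jar=(208,220,32,38),bowl=(166,196,42,34),small=(262,186,26,42)).items():
    _,q,_,l=cv2.minMaxLoc(cv2.matchTemplate(B[v-10:v+h+10,u-10:u+w+10],A[v:v+h,u:u+w],cv2.TM_CCOEFF_NORMED)); print(k,l[0]-10,l[1]-10,round(q,3))
from bench import job_done
print(job_done())
```

```text
jar 0 0 0.996
bowl 0 0 0.991
small 0 0 0.834
the job is handed in; nothing more can be done
None
```

I picked up the middle-sized carrier by its tab, hung it by its crossbar on the hook and released it. I then pinched the lever handle, swung it straight up and handed in at about 20 s while still holding it there. No verdict was reported.

**Final checks**
- **Lift:** the carrier rose 5 px in the side view, which is about the 20 mm of full lift, and it hangs upright in the last picture.
- **Lever:** my hold point is about 0.5 mm in x from my estimate of the lever axis (known to about 2 mm). That puts the angle at about 1.57 rad, to within roughly 0.03. The grip reads 15.9 mm on the 16 mm handle, and the wrist force is about 7 N back toward the robot, roughly the spring's push.
- **Bystanders:** the jar, bowl and small carrier show no shift in the scene view. The small carrier's match was weaker (0.83), because the image there had changed a little. The bottle, dishes, remote, timer, tube block and big carrier show only small image differences in the side view.

**What disagreed**
- **Stand position:** my first fit was about 4 mm off in x and 3 mm in y. I corrected it from the hook contact and the wrist view before gripping the lever.
- **Set-down force:** lowering the carrier onto the hook pressed up to about 39 N at the wrist, just under the 40 N contact limit. I eased it off before opening the fingers. The load was on the held carrier, not on the gripper's body.

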